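# Centre-punch the bracket blank and send it down the chute

## Robot

A 7-joint arm with a two-finger parallel gripper is mounted at the origin on the work surface. World frame = base frame: x ahead of the robot, y to its left, z up, the work surface at z = 0. Lengths are in m, angles in rad, forces in N, time in s.
With the tool pointing down it reaches from about 0.4 to 0.9 m from the base axis. Payload 5.5 kg.
Tool frame: the origin (TCP) lies at the very end of the fingers, on their centre line; the grasp point (between the pads) lies env.grip_point_offset behind it (env.grip_point_offset is the distance from the TCP to the grasp point, in m); z points along the fingers, y is the direction in which the jaws open and shut (so a half turn about z gives the same grasp; the last joint's range is limited). The gripper opens to 92 mm and grips with 3 to 60 N. Pads are 19 mm wide; open, the fingers measure 130 mm over their backs; the gripper's body (75 mm by 190 mm) begins 47 mm behind the grasp point.
Start: joints at [-1.033, 0.501, -0.427, 1.55, 0.221, 1.138, -0.21], TCP at [0.176, 0.626, 0.199] pointing down, gripper open.
Joint ranges: [-2.88, 2.88], [-0.31, 2.03], [-1.54, 1.56], [0.2, 2.42], [-1.41, 4.55], [0.19, 2.02], [-2.57, 2.57]. Speed limits (rad/s): [2.57, 2.57, 3.14, 3.14, 3.14, 3.14, 3.14].

## Interface

Orientations are given as a rotation vector (axis times angle).
In Python, from station import env gives the robot as it stands.
- The arm moves only by the tool servo_tool, never from a script. Its argument "deltas" is a list of rows, each a list of 5 numbers: the shift along the world's x, y, z in cm, then the turn about the world's z in rad, then the finger opening in cm, from 0 to 9.18. A call has 1 to 12 rows; each row is the pose to reach, as a shift and turn from the pose commanded when the call began; what a row does not reach only later rows make up. A row lasts 1/12 s, in which the tool goes at most 41.7 mm and 7.16 degrees, less where a joint would pass 70% of its speed; a pose out of reach is approached as far as the arm can. A call with a gripper value outside its range is refused whole. The fingers move at their own pace and stop on an object; "grip_force" is the grip in N (left out, the last holds). Time passes only in rows, so rows that repeat a pose let the fingers close. It gives the time, the measured TCP pose, the force and the opening at its end, in the units of the state.
- env.get_state(): the state, without advancing time (a new reading comes with each control period).
- env.snapshot(name): name is "side" or "top"; returns a dict with "color" (420x560x3 uint8, red, green, blue), "z_map" (420x560 float32, m along the optical axis (not along the pixel's ray), 0 where there is no reading), "fx", "fy", "cx", "cy" (pixels), "distortion" ([k1, k2, p1, p2, k3] as OpenCV has them; the pictures are not rectified), "pose" (4x4, takes a point from camera to world coordinates). Camera axes: x right, y up, looking along -z (the intrinsics and any distortion apply to the point x, -y, -z); pixel columns grow to the right and rows downward; lengths in m; the calibration is good to about 2 mm. A picture is of the moment at which its call begins.
- env.job_done(): hands the job in, once; it reports no verdict.
The state is a dict: "time": time; "qpos": joint angles; "joint_velocities": joint speeds; "joint_torque": joint torques, N m; "tcp_pos": TCP position; "tcp_rot": TCP orientation; "wrist_force": force on the tool from outside, world axes, zero at the start; "torque": the same for the moment, N m; "grip_width": finger opening in m.
Only numpy, scipy, OpenCV 4.12 (cv2) and the standard library are available. Lean on these libraries where they do the work, as an engineer would, in place of code of your own. Each camera call takes 0.05 s, during which the arm holds its last target.

## Task

Take the spring-loaded centre punch from the tool block, set its point on the scribed cross of the bracket blank and, holding it upright, press it straight down until its spring snaps; make no mark anywhere else on the blank. Then push the blank, without lifting it, off the open edge of the marking block so that it drops into the chute and slides down into the bin. Leave the punch hanging upright in its own hole in the tool block again, and leave the other tools, the jar and the try square where they are.

Things in the scene. Friction and masses are not known exactly. Their poses are not given: they have to be found in the camera images.
- station: Fixed marking station: flat bright steel marking block, top 185 mm above the bench, on a grey frame, with a sheet-metal chute and a bin at one end. Origin on the bench under the middle of the block's open edge (the ledge). y: level, from the block out over the chute; x along the ledge; z up. The block's top covers x -65..65, y -190..0 mm and has no fence or rim.
- ledge (a point): Middle of the open edge, at (0, 0, 185) mm in the station's frame. The chute begins 25 mm below it, is 126 mm wide inside, slopes down at 47 degrees along the station's y and ends over the bin at y 71 mm, 85 mm above the bench; nothing of it stands higher than the block's top.
- bin_in (a point): Centre of the bin's inner floor, at (0, 140, 4) mm in the station's frame. The open grey bin is 160 x 180 mm outside and 55 mm high, walls 4 mm.
- blank: Bracket blank, dark steel flat 8 mm thick, about 0.2 kg, lying loose on the marking block. Own frame: wide part x -25..25, y -36..10 mm with two small dark holes; 34 mm wide tongue x -17..17, y 10..36 mm. Origin under its centre, on the block's top; y along the tongue, within 0.3 rad of the station's y at the start; z up. Rear edge (y -36) straight, 50 mm wide.
- cross (a point): Crossing point of two bright scribed lines on a dark dye patch on the tongue, at (0, 22, 8) mm in the blank's frame, on its top face.
- tool_block: Fixed wooden tool block 190 x 66 x 65 mm with three 18 mm through holes in a row along its x axis at x = -62, 0 and 62 mm. Origin under its centre on the bench, z up. A tool hangs in each hole by its collar; which tool is in which hole changes.
- punch: Automatic centre punch, loose, 0.125 kg, 130 mm long, grooved bright steel barrel. Origin on its axis at the underside of its 26 mm hexagonal dark collar (8 mm thick), which rests on the tool block's top; z up along the axis. Above: barrel 16 mm across from z 8 to 58 (grip here), 18 mm dark cap to 70 mm. Below: 13.6 mm barrel to z -28, cone to -38, 5 mm point to -60 mm.
- punch_tip (a point): The very point of the centre punch (it moves into the barrel when pressed), 60 mm below the collar's underside when not pressed; hanging in its hole it is 5 mm above the bench. In the hole the punch has 2 mm play all round and may lean up to 4 degrees.
- punch_nib (a joint): How far the punch's point is pressed into the barrel, m: 0 free, 0.0108 fully in. Light at first (about 1.5 N, 2.5 N at 0.006), then the force climbs steeply to about 10 N near 0.008, where the hidden spring lets go (the snap): the point jumps in and the force drops to about 4 N at 0.0108, where it meets a solid stop. Let go, it springs out to 0 again.
- pin_punch: Bystander in the tool block: dark six-sided pin punch, 50 mm above its black collar, no cap. Origin at its collar's underside.
- scriber: Bystander in the tool block: slim aluminium scriber with a ball on top, 52 mm above its collar's underside. Origin at its collar's underside.
- dye_jar: Bystander: small dark blue jar with black lid, 48 mm in diameter, 68 mm high, standing on the bench. Origin under its centre.
- try_square: Bystander: steel try square lying on the bench, stock 18 x 75 x 16 mm, blade 100 mm long. Origin under the stock's centre.
Not all that is in view belongs to the job. What is shaped like the punch but green or orange is not meant.

How it is judged:
On the way, in this order (a step that is already met when the one before it is completed fails the run):
1. the upright punch is pressed on the scribed cross until its spring has snapped (point at least 9.8 mm in, within 4 mm of the cross, leaning under 7 degrees) (value of joint punch_nib above 0.0098 m and distance between punch_tip and cross below 0.004 m and angle between punch's own z axis and vertical below 0.12 rad and contact force between punch and blank above 0.3 N).
2. the blank has dropped through the chute into the bin (z of blank in the frame of bin_in below 0.04 m and y of blank in the frame of bin_in between -0.09 and 0.09 m and x of blank in the frame of bin_in between -0.08 and 0.08 m), for 0.2 s.
At the end, for the whole second after the job is handed in: The blank lies at rest in the bin (its centre inside the bin's walls and less than 40 mm above its floor), and the centre punch hangs at rest in its own hole, collar on the block (within 7 mm of where it started, leaning under 8 degrees) (all of step 2 and linear speed of each of blank, punch below 0.03 m/s and distance of punch from where it was at the start of the episode below 0.007 m and angle between punch's own z axis and vertical below 0.14 rad); the robot touches nothing.
It fails at once if the blank is lifted more than 12 mm off the marking block (z of blank in the frame of station above 0.197 m).
It fails at once if the punch snaps on the blank more than 6 mm away from the cross (value of joint punch_nib above 0.0098 m and contact force between punch and blank above 0.3 N and distance between punch_tip and cross above 0.006 m).
It fails at once if another tool, the jar or the try square is moved more than 20 mm or knocked over (distance of any of pin_punch, scriber, dye_jar, try_square from where it was at the start of the episode above 0.02 m or angle between dye_jar's own z axis and vertical above 0.5 rad).
It also fails if it takes over 58 s, if anything falls off the work surface, if the arm or the gripper's body presses on something with over 40 N, if the wrist force passes 120 N, or if a joint passes its speed limit or range.

## Working session

There is one attempt and no reset: what is moved stays moved. The work goes in short steps, Python scripts to look and compute and a tool call to move; the robot and the scene stay as the last step left them, time stands still between calls to the robot, and variables do not carry over. Pictures are saved under pics/ and viewed, and the job is handed in when it is done.

Besides the shell and the picture viewer there is one more tool, called after ">>>" by a JSON object that holds its "fn" and its "kwargs". servo_tool: Moves the arm, as the interface text tells. Its arguments: {"type":"object","properties":{"deltas":{"type":"array","items":{"type":"array","items":{"type":"number"}}},"grip_force":{"type":"number"}},"required":["deltas"]}

```bash
mkdir -p pics; ls; cat > h.py <<'E'
import numpy as np,cv2,pickle
from station import env
def snap(n,f):
    s=env.snapshot(n); pickle.dump(s,open(f'pics/{f}.pkl','wb'))
    cv2.imwrite(f'pics/{f}.png',s['color'][:,:,::-1]); return s
def load(f): return pickle.load(open(f'pics/{f}.pkl','rb'))
def K(s): return np.array([[s['fx'],0,s['cx']],[0,s['fy'],s['cy']],[0,0,1]],float)
def ray(s,u,v):
    p=cv2.undistortPoints(np.array([[[u,v]]],float),K(s),np.array(s['distortion'],float))[0,0]
    P=np.array(s['pose']); d=P[:3,:3]@np.array([p[0],-p[1],-1]); return P[:3,3],d
def atz(s,u,v,z):
    o,d=ray(s,u,v); return o+d*(z-o[2])/d[2]
def dep(s,u,v):
    o,d=ray(s,u,v); return o+d*float(s['z_map'][int(round(v)),int(round(u))])
def proj(s,X):
    P=np.array(s['pose']); c=P[:3,:3].T@(np.array(X)-P[:3,3]); q=np.array([[[c[0],-c[1],-c[2]]]])
    return cv2.projectPoints(q,np.zeros(3),np.zeros(3),K(s),np.array(s['distortion'],float))[0].ravel()
def crop(f,u0,v0,u1,v1,k,out):
    im=cv2.imread(f'pics/{f}.png')[v0:v1,u0:u1]; cv2.imwrite(f'pics/{out}.png',cv2.resize(im,None,fx=k,fy=k,interpolation=cv2.INTER_CUBIC))
E
python3 - <<'E'
from h import *
print({k:v for k,v in env.get_state().items()}, env.grip_point_offset)
for n in('top','side'):
    s=snap(n,n+'0'); print(n,s['fx'],s['distortion'],np.array(s['pose']).round(3).tolist())
E
```

```text
pics
{'time': 0.0, 'qpos': array([-1.03280625,  0.50184978, -0.4267695 ,  1.55142462,  0.22078298,
        1.13828045, -0.21029485]), 'joint_velocities': array([ 1.21297314e-03, -9.16548673e-05, -1.22530767e-03, -2.75258493e-03,
       -5.37341966e-04,  5.95408945e-04, -8.49013980e-04]), 'joint_torque': array([ 5.73429679e-04, -5.66601062e+01, -5.81607029e+00, -2.79121363e+01,
       -6.86224038e-02,  3.06649518e-02,  1.90009014e-04]), 'tcp_pos': array([0.17622171, 0.62489221, 0.19828582]), 'tcp_rot': array([-4.30191021e-01, -3.11165514e+00,  2.95649826e-03]), 'wrist_force': array([-0.16349399, -0.17725408,  0.40254796]), 'torque': array([-0.01783431, -0.01993725, -0.03767922]), 'grip_width': 0.0918287395419396} 0.0188
top 385.45239108094404 [-0.03996266  0.          0.          0.          0.        ] [[0.014, 0.982, -0.188, 0.424], [-1.0, 0.013, -0.005, -0.045], [-0.003, 0.188, 0.982, 1.047], [0.0, 0.0, 0.0, 1.0]]
side 489.4565435600175 [-0.04683524  0.          0.          0.          0.        ] [[0.987, 0.08, -0.136, 0.437], [-0.157, 0.554, -0.818, -0.995], [0.01, 0.829, 0.559, 0.8], [0.0, 0.0, 0.0, 1.0]]
```

View pics/top0.png

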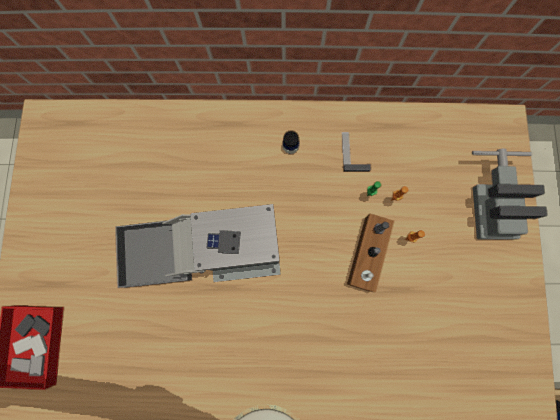

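View pics/side0.png

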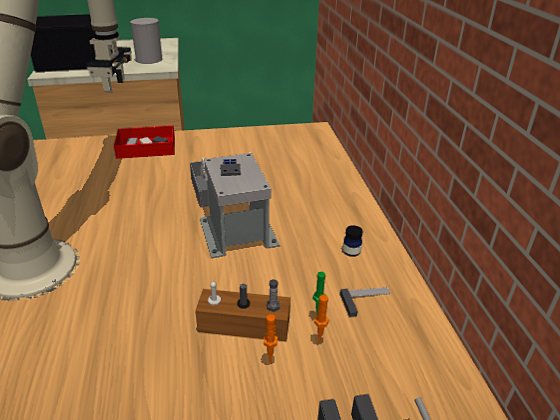

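```bash
python3 - <<'E'
from h import *
crop('top0',340,170,440,300,6,'c1'); crop('top0',110,195,290,295,4,'c2'); crop('side0',185,265,345,370,5,'c3'); crop('side0',185,140,285,260,5,'c4')
E
```

```text
(no output)
```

View pics/c1.png

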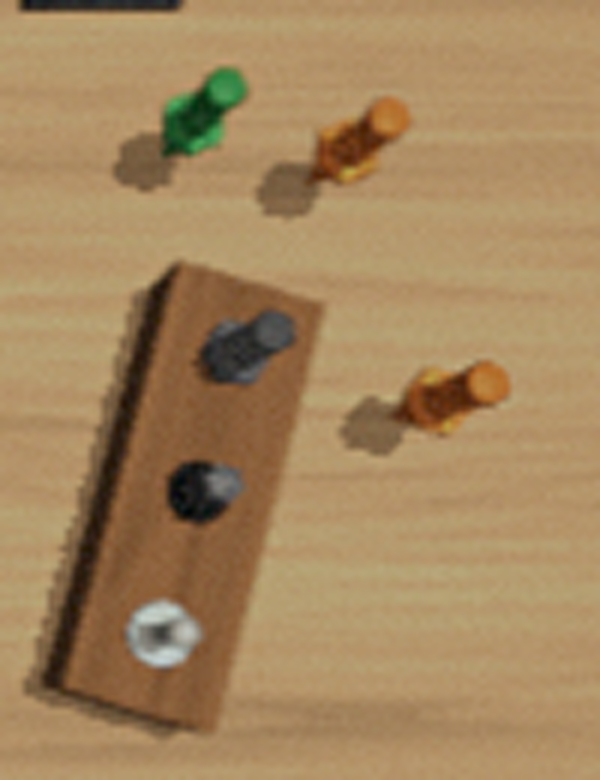

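View pics/c2.png

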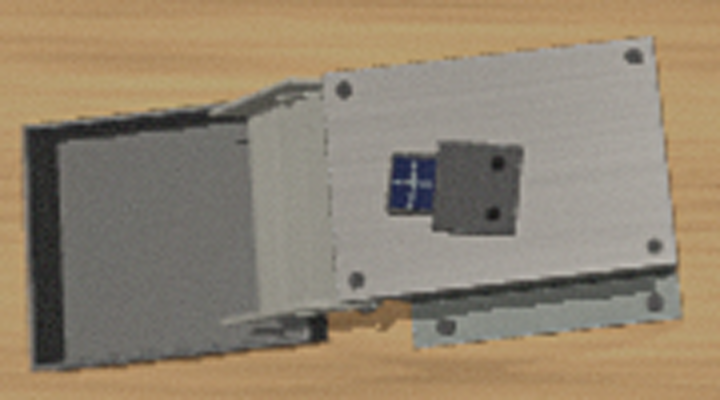

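View pics/c3.png

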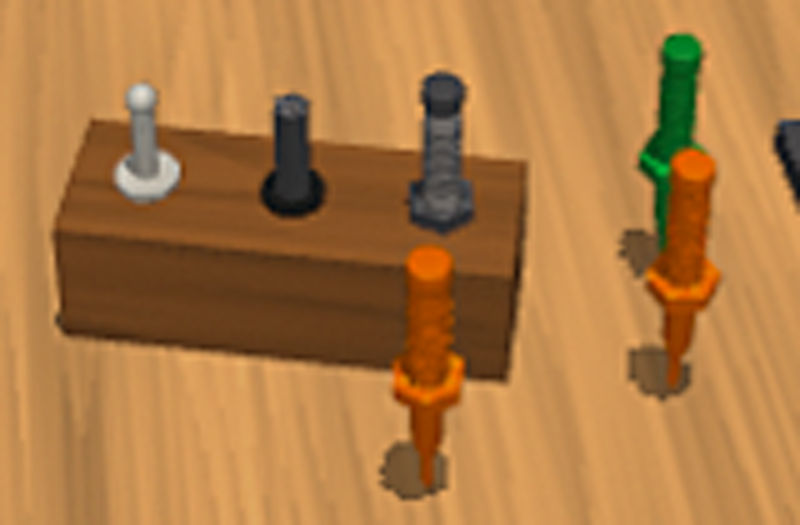

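View pics/c4.png

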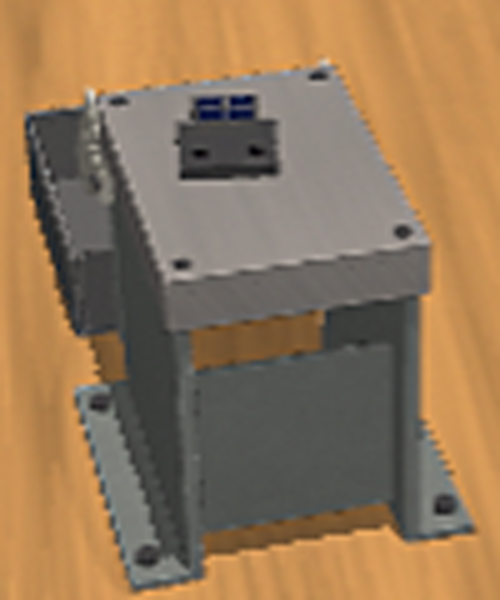

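```bash
cat > m1.py <<'E'
from h import *
T=load('top0');S=load('side0')
def t1(x,y):return (340+(x+.5)/6-.5,170+(y+.5)/6-.5)
def t2(x,y):return (110+(x+.5)/4-.5,195+(y+.5)/4-.5)
def s3(x,y):return (185+(x+.5)/5-.5,265+(y+.5)/5-.5)
def s4(x,y):return (185+(x+.5)/5-.5,140+(y+.5)/5-.5)
def show(n,s,l,z):
    for p in l: print(n,np.round(p,1),(1000*atz(s,*p,z)).round(1),(1000*dep(s,*p)).round(1))
show('tb top T',T,[t1(*p) for p in[(180,262),(325,303),(215,733),(62,690)]],.065)
show('tb top S',S,[s3(*p) for p in[(92,121),(526,160),(508,275),(57,230)]],.065)
show('collar T',T,[t1(235,352)],.073);show('cap T',T,[t1(275,329)],.135)
show('cap S',S,[s3(442,80)],.135)
show('pin T',T,[t1(200,491)],.07);show('scr T',T,[t1(163,634)],.07)
show('st T',T,[t2(*p) for p in[(325,72),(653,38),(675,265),(338,304)]],.185)
show('st S',S,[s4(*p) for p in[(100,97),(323,66),(430,245),(163,285)]],.185)
show('bl T',T,[t2(*p) for p in[(523,147),(515,235),(438,142),(432,232),(392,153),(387,212)]],.193)
show('bl S',S,[s4(*p) for p in[(181,167),(277,167),(182,120),(276,120),(195,95),(257,95)]],.193)
show('cr T',T,[t2(412,184)],.193);show('cr S',S,[s4(226,107)],.193)
E
python3 m1.py
```

```text
tb top T [369.6 213.2] [ 602.5 -258.5   65. ] [ 602.3 -258.4   65.7]
tb top T [393.8 220.1] [ 585.3 -320.8   65. ] [ 596.3 -339.5   -1.6]
tb top T [375.4 291.8] [ 403.2 -268.1   65. ] [ 403.2 -267.9   65.9]
tb top T [349.9 284.6] [ 420.2 -204.5   65. ] [ 420.  -213.3   10.4]
tb top S [203.  288.8] [ 420.8 -209.4   65. ] [ 420.8 -211.2   66.7]
tb top S [289.8 296.6] [ 601.3 -260.    65. ] [ 601.2 -260.6   65.6]
tb top S [286.2 319.6] [ 581.9 -323.    65. ] [ 582.  -322.7   64.7]
tb top S [196.  310.6] [ 403.8 -271.7   65. ] [ 403.6 -268.9   62.1]
collar T [378.8 228.2] [ 562.4 -279.2   73. ] [ 559.1 -273.7   96.1]
cap T [385.4 224.4] [ 563.  -280.7  135. ] [ 563.6 -281.6  131.5]
cap S [273.  280.6] [ 561.  -280.9  135. ] [ 560.9 -281.7  135.7]
pin T [372.9 251.4] [ 503.4 -263.3   70. ] [ 501.2 -257.2   97.3]
scr T [366.8 275.2] [ 443.6 -246.2   70. ] [ 443.1 -241.4   93.7]
st T [190.9 212.6] [576.7 174.6 185. ] [576.7 174.6 185. ]
st T [272.9 204.1] [598.9 -12.1 185. ] [636.8  -4.9  -1.7]
st T [278.4 260.9] [470.4 -26.8 185. ] [471.5 -26.4 165.3]
st T [194.1 270.6] [446.1 159.7 185. ]
[... 380 characters left out ...]
[219.1 230.1] [536.3 106.7 193. ] [537.5 108.3 183.9]
bl T [217.6 252.6] [486.1 107.8 193. ] [486.7 109.3 184.8]
bl T [207.6 232.9] [529.8 132.2 193. ] [529.7 132.1 193.5]
bl T [206.4 247.6] [496.8 133.3 193. ] [497.5 135.1 184.5]
bl S [220.8 173. ] [485.   59.8 193. ] [485.1  62.3 191.6]
bl S [240. 173.] [532.   53.1 193. ] [532.6  59.7 189.2]
bl S [221.  163.6] [489.  107.7 193. ] [488.9 106.2 193.8]
bl S [239.8 163.6] [536.5 100.9 193. ] [537.7 113.9 185.8]
bl S [223.6 158.6] [497.7 133.5 193. ] [498.6 150.3 183.9]
bl S [236.  158.6] [529.5 129.  193. ] [529.2 125.3 195. ]
cr T [212.6 240.6] [512.6 120.2 193. ] [512.5 119.9 194.3]
cr S [229.8 161. ] [512.5 118.3 193. ] [512.4 117.  193.7]
```

```bash
python3 - <<'E'
from h import *
T=load('top0');S=load('side0')
def t1(x,y):return (340+(x+.5)/6-.5,170+(y+.5)/6-.5)
def s3(x,y):return (185+(x+.5)/5-.5,265+(y+.5)/5-.5)
for p in[(488,384),(387,119),(228,90)]:print((1000*dep(T,*t1(*p))).round())
for p in[(430,265),(690,170),(682,50)]:print((1000*dep(S,*s3(*p))).round())
E
```

```text
[ 542. -367.  131.]
[ 651. -331.  130.]
[ 663. -266.  130.]
[ 542. -373.  130.]
[ 649. -339.  129.]
[ 663. -269.  126.]
```

>>> {"fn": "servo_tool", "kwargs": {"deltas": [[3,-3,1,0,5.0],[6,-6.5,2,0,5.0],[9,-10,3,0,5.0],[12,-13,4,0,5.0],[15,-16.5,5,0,5.0],[18,-20,6,0,5.0],[21,-23,7,0,5.0],[24,-26,8,0,5.0],[27,-29,8,0,5.0],[30,-32,8,0,5.0],[32,-35,8,0,5.0],[34,-38,8,0,5.0]], "grip_force": 30}}

```text
time: 1.1
tcp_pos: [0.5064, 0.2594, 0.2792]
tcp_rot: [0.43, 3.112, 0.0]
wrist_force: [1.0, 0.2, 0.4]
grip_width: 0.05
```

>>> {"fn": "servo_tool", "kwargs": {"deltas": [[0.4,-4,0,0,5.0],[0.8,-8,0,0,5.0],[1.2,-12,0,0,5.0],[1.6,-16,0,0,5.0],[2,-20,0,0,5.0],[2.4,-24,0,0,5.0],[2.8,-28,0,0,5.0],[3.2,-32,0,0,5.0],[3.6,-36,0,0,5.0],[4,-40,0,0,5.0],[4.3,-44,0,0,5.0],[4.6,-48,0,0,5.0]]}}

```text
time: 2.1
tcp_pos: [0.5508, -0.2208, 0.2789]
tcp_rot: [-0.43, -3.112, -0.0]
wrist_force: [1.3, 0.0, -0.5]
grip_width: 0.05
```

>>> {"fn": "servo_tool", "kwargs": {"deltas": [[0,-2,0,0,5.0],[0,-4,0,0,5.0],[0,-4.5,0,0,5.0],[0,-4.5,-1,0,5.0],[0,-4.5,-2,0,5.0]]}}

```text
time: 2.52
tcp_pos: [0.5517, -0.2627, 0.2586]
tcp_rot: [0.429, 3.112, 0.001]
wrist_force: [-0.2, 0.9, -0.7]
grip_width: 0.0499
```

```bash
python3 - <<'E'
from h import *
print(env.get_state()['tcp_pos'],env.get_state()['qpos'])
snap('top','top1');snap('side','side1')
crop('side1',150,180,350,330,4,'c5'); crop('top1',330,190,440,300,6,'c6')
E
```

```text
[ 0.5516953  -0.26269734  0.25855214] [ 0.34408762  0.34731795  0.07398728  1.59994183 -0.02819024  1.19502789
  1.72072444]
```

View pics/c5.png

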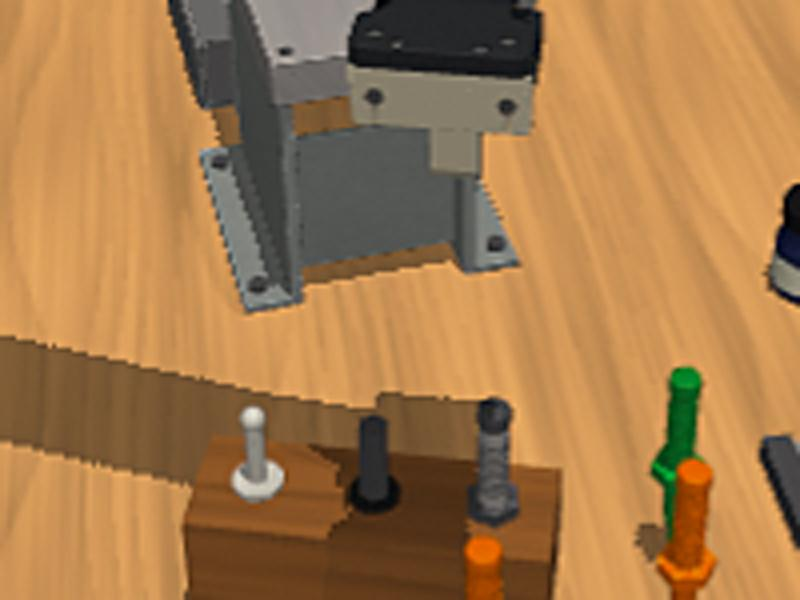

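>>> {"fn": "servo_tool", "kwargs": {"deltas": [[1.0,-1.8,0,0,5.0],[1.0,-1.8,-2,0,5.0],[1.0,-1.8,-4,0,5.0],[1.0,-1.8,-6,0,5.0],[1.0,-1.8,-8,0,5.0],[1.0,-1.8,-8.5,0,5.0],[1.0,-1.8,-8.5,0,5.0]]}}

```text
time: 3.2
tcp_pos: [0.5603, -0.2795, 0.1722]
tcp_rot: [-0.426, -3.108, -0.003]
wrist_force: [0.3, -0.1, 0.8]
grip_width: 0.0499
```

```bash
python3 - <<'E'
from h import *
print(env.get_state()['tcp_pos'])
snap('top','top2');snap('side','side2')
crop('side2',210,200,340,330,5,'c5'); crop('top2',330,190,440,300,6,'c6')
E
```

```text
[ 0.56026376 -0.27952276  0.17223019]
```

View pics/c5.png

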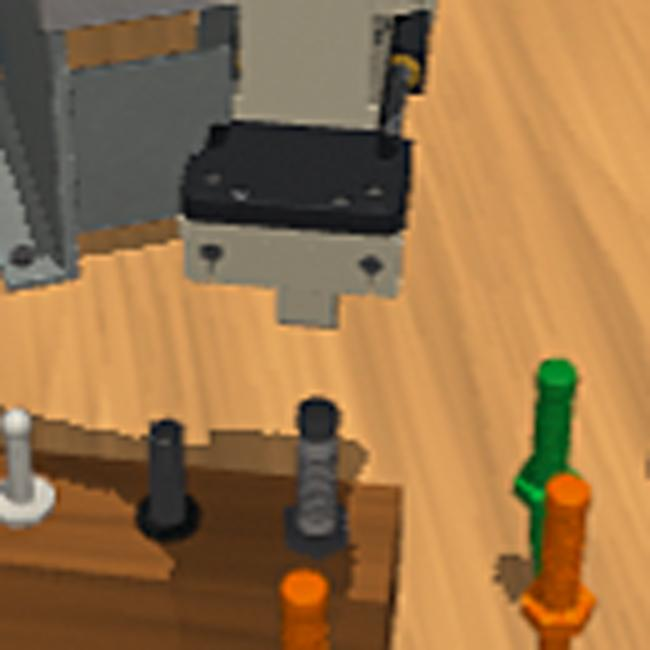

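>>> {"fn": "servo_tool", "kwargs": {"deltas": [[0.1,-0.1,-2,0,5.0],[0.1,-0.1,-4,0,5.0],[0.1,-0.1,-6,0,5.0],[0.1,-0.1,-7.5,0,5.0],[0.1,-0.1,-8.4,0,5.0],[0.1,-0.1,-8.4,0,5.0],[0.1,-0.1,-8.4,0,5.0]]}}

```text
time: 3.88
tcp_pos: [0.563, -0.2831, 0.0912]
tcp_rot: [0.43, 3.111, -0.0]
wrist_force: [-0.2, -0.1, 0.5]
grip_width: 0.05
```

```bash
python3 - <<'E'
from h import *
print(env.get_state()['tcp_pos'],env.get_state()['wrist_force'])
snap('top','top3');snap('side','side3')
crop('side3',210,200,340,330,5,'c5'); crop('top3',330,190,440,300,6,'c6')
E
```

```text
[ 0.56297928 -0.28314964  0.09119515] [-0.17402131 -0.11556015  0.51787743]
```

View pics/c5.png

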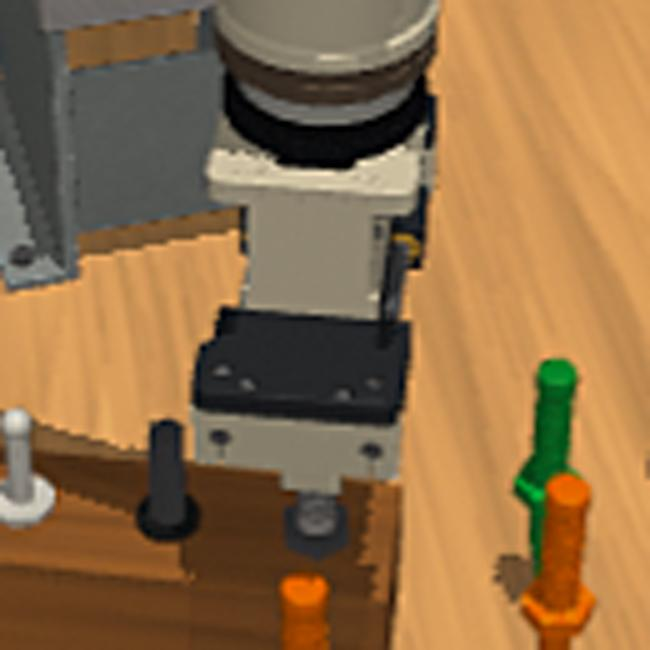

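>>> {"fn": "servo_tool", "kwargs": {"deltas": [[0,0.2,-0.4,0,5.0],[0,0.2,-0.4,0,5.0],[0,0.2,-0.4,0,5.0]]}}

```text
time: 4.23
tcp_pos: [0.5625, -0.2807, 0.0865]
tcp_rot: [0.43, 3.112, 0.0]
wrist_force: [-0.4, 0.8, -0.4]
grip_width: 0.0499
```

>>> {"fn": "servo_tool", "kwargs": {"deltas": [[0,0,0,0,3.5],[0,0,0,0,2.5],[0,0,0,0,2.0],[0,0,0,0,1.5],[0,0,0,0,1.0],[0,0,0,0,1.0],[0,0,0,0,1.0],[0,0,0,0,1.0]]}}

```text
time: 4.9
tcp_pos: [0.5622, -0.2811, 0.0862]
tcp_rot: [-0.43, -3.112, 0.0]
wrist_force: [0.3, -1.7, -0.0]
grip_width: 0.017
```

>>> {"fn": "servo_tool", "kwargs": {"deltas": [[0,0,1,0,1.0],[0,0,3,0,1.0],[0,0,6,0,1.0],[0,0,9,0,1.0],[0,0,12,0,1.0],[0,0,15,0,1.0],[0,0,18,0,1.0],[0,0,20,0,1.0],[0,0,21.5,0,1.0],[0,0,22,0,1.0]]}}

```text
time: 5.73
tcp_pos: [0.5634, -0.2815, 0.3102]
tcp_rot: [0.43, 3.107, -0.002]
wrist_force: [0.6, 0.4, -0.9]
grip_width: 0.0172
```

>>> {"fn": "servo_tool", "kwargs": {"deltas": [[-0.4,3,0,0,1.0],[-0.9,7,0,0,1.0],[-1.3,11,0,0,1.0],[-1.8,15,0,0,1.0],[-2.2,19,0,0,1.0],[-2.7,23,0,0,1.0],[-3.2,27,0,0,1.0],[-3.7,30,0,0,1.0],[-4.2,33,0,0,1.0],[-4.6,35,0,0,1.0],[-5,36,0,0,1.0],[-5,36,0,0,1.0]]}}

```text
time: 6.73
tcp_pos: [0.5109, 0.0818, 0.3058]
tcp_rot: [-0.423, -3.112, -0.001]
wrist_force: [-0.0, -0.1, -0.4]
grip_width: 0.0166
```

```bash
python3 - <<'E'
from h import *
print(env.get_state()['tcp_pos'],env.get_state()['wrist_force'])
snap('top','top4');snap('side','side4')
crop('side4',150,50,350,200,4,'c5'); crop('top4',160,170,320,290,5,'c6')
E
```

```text
[0.51087153 0.08178773 0.30578053] [-0.04067384 -0.102847   -0.41867889]
```

View pics/c5.png

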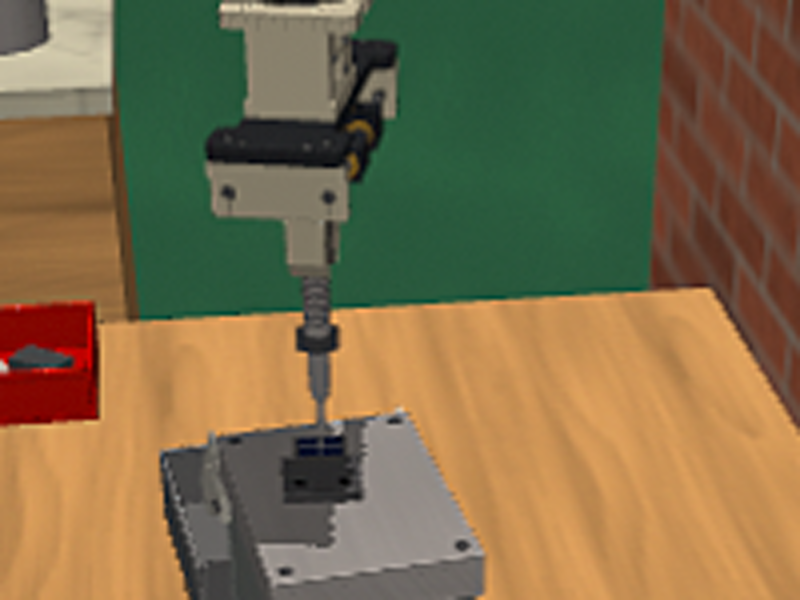

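View pics/c6.png

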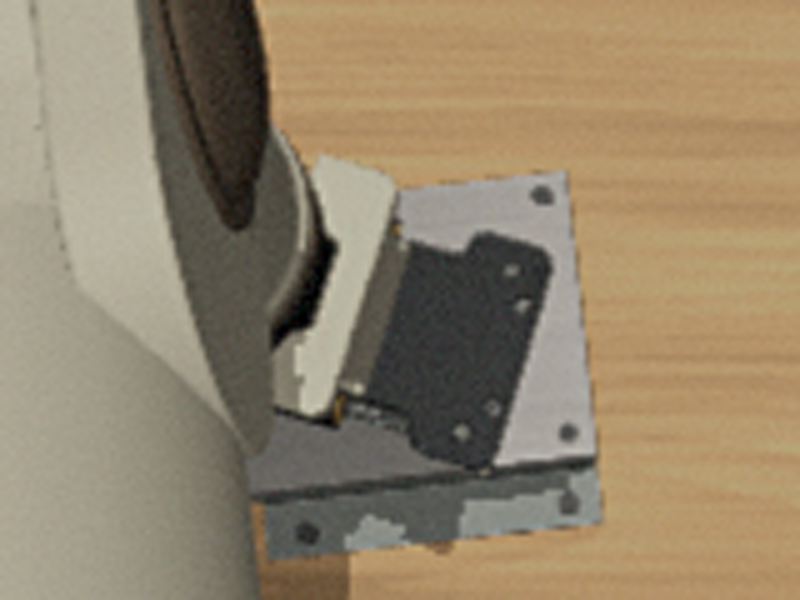

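```bash
python3 - <<'E'
from h import *
S=load('side4')
t=env.get_state()['tcp_pos']
s=lambda u,v:(150+(u+.5)/4-.5,50+(v+.5)/4-.5)
for z in(0.2246,.2846-.02,.2846,.3246): print(z,proj(S,[t[0],t[1],z]).round(2))
for p in[(321,427),(318,335),(318,340),(316,290),(318,380)]: print(np.round(s(*p),2),(1000*dep(S,*s(*p))).round(1))
print((1000*atz(S,*s(321,428),.2246)).round(1))
crop('side4',205,105,255,175,10,'c7')
E
```

```text
0.2246 [230.67 157.58]
0.2646 [230.08 143.01]
0.2846 [229.78 135.51]
0.3246 [229.16 120.11]
[229.88 156.38] [509.8  69.3 232.5]
[229.12 133.38] [510.2  68.  294.9]
[229.12 134.62] [509.7  63.7 293.7]
[228.62 122.12] [510.2  70.  322.9]
[229.12 144.62] [509.4  73.6 262.4]
[510.7  82.8 224.6]
```

View pics/c7.png

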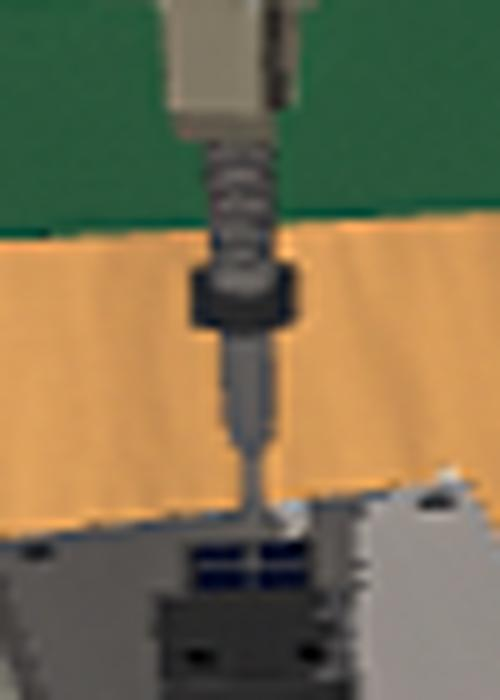

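>>> {"fn": "servo_tool", "kwargs": {"deltas": [[0.1,1.5,0,0,1.0],[0.2,3,-0.5,0,1.0],[0.2,3.7,-1.2,0,1.0],[0.2,3.7,-2,0,1.0],[0.2,3.7,-2.3,0,1.0],[0.2,3.7,-2.3,0,1.0],[0.2,3.7,-2.3,0,1.0]]}}

```text
time: 7.42
tcp_pos: [0.5142, 0.1143, 0.2827]
tcp_rot: [-0.433, -3.111, 0.001]
wrist_force: [-0.1, 0.8, -0.2]
grip_width: 0.0166
```

```bash
python3 - <<'E'
from h import *
t=env.get_state()['tcp_pos'];print(t)
S=snap('side','side5');snap('top','top5')
crop('side5',200,125,260,185,10,'c7')
print(proj(S,[t[0],t[1],t[2]-.0812]),proj(S,[.5125,.1193,.193]))
E
```

```text
[0.51421329 0.11434908 0.28273601]
[230.49789205 158.74627485] [229.78299196 160.81006601]
```

View pics/c7.png

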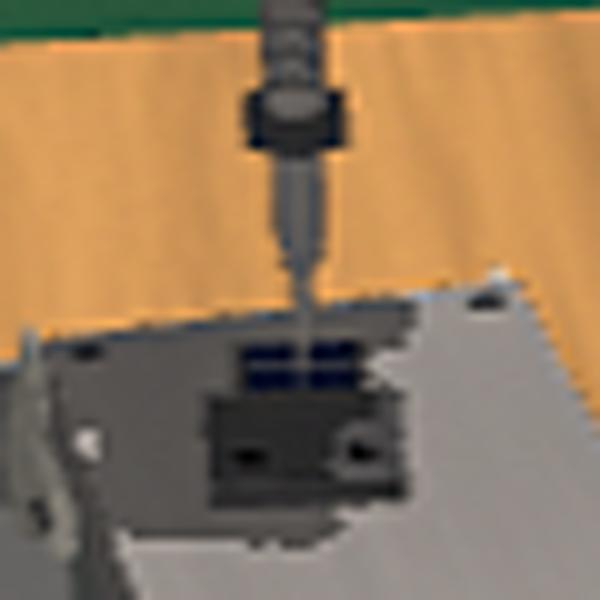

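View pics/top5.png

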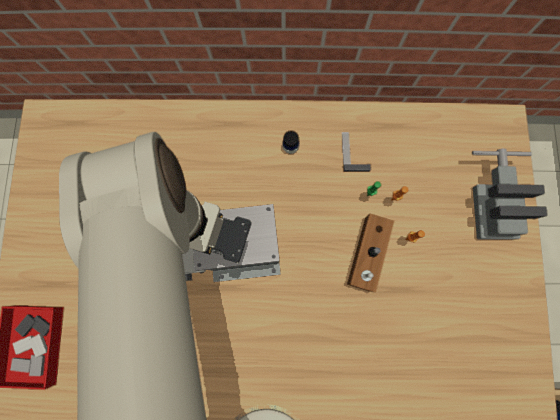

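>>> {"fn": "servo_tool", "kwargs": {"deltas": [[-0.05,0.45,0,0,1.0],[-0.05,0.45,-0.3,0,1.0],[-0.05,0.45,-0.6,0,1.0],[-0.05,0.45,-0.6,0,1.0],[-0.05,0.45,-0.6,0,1.0],[-0.05,0.45,-0.6,0,1.0]]}}

```text
time: 8.02
tcp_pos: [0.5137, 0.1205, 0.2771]
tcp_rot: [-0.43, -3.112, 0.0]
wrist_force: [0.3, -0.2, -1.5]
grip_width: 0.0167
```

```bash
python3 - <<'E'
from h import *
t=env.get_state()['tcp_pos'];print(t)
S=snap('side','side6')
crop('side6',210,140,250,180,15,'c7')
print(proj(S,[t[0],t[1],t[2]-.0812]),proj(S,[.5125,.1193,.193]))
E
```

```text
[0.51370566 0.12045321 0.27711809]
[230.16902096 159.56794243] [229.78299196 160.81006601]
```

View pics/c7.png

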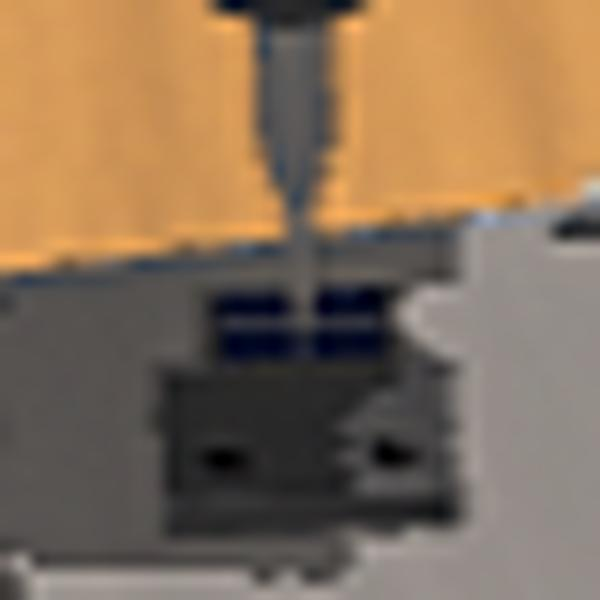

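>>> {"fn": "servo_tool", "kwargs": {"deltas": [[0,-0.1,-0.1,0,1.0],[0,-0.1,-0.2,0,1.0],[0,-0.1,-0.3,0,1.0],[0,-0.1,-0.4,0,1.0],[0,-0.1,-0.4,0,1.0],[0,-0.1,-0.4,0,1.0]], "grip_force": 50}}

```text
time: 8.57
tcp_pos: [0.5139, 0.1195, 0.2734]
tcp_rot: [0.43, 3.112, 0.0]
wrist_force: [-0.2, -0.0, 0.5]
grip_width: 0.0166
```

```bash
python3 - <<'E'
from h import *
s=env.get_state();print(s['tcp_pos'],s['wrist_force'])
S=snap('side','side7')
crop('side7',210,140,250,180,15,'c7')
E
```

```text
[0.51387378 0.11949361 0.27336753] [-0.21941686 -0.03801435  0.48151942]
```

View pics/c7.png

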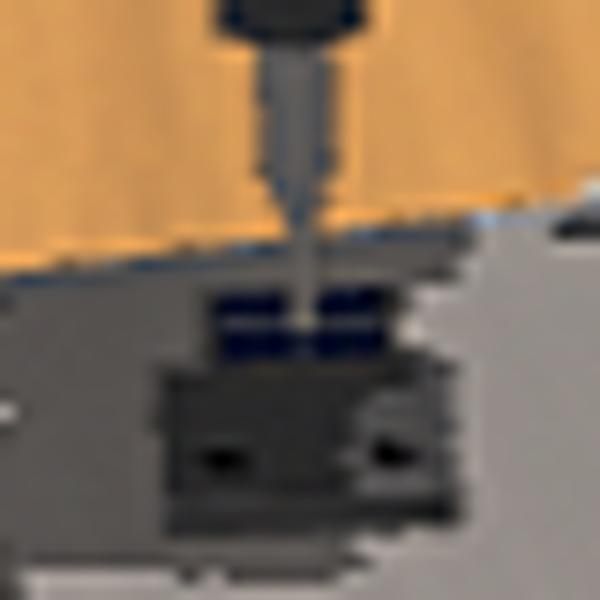

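>>> {"fn": "servo_tool", "kwargs": {"deltas": [[0,0,-0.15,0,1.0],[0,0,-0.3,0,1.0],[0,0,-0.45,0,1.0],[0,0,-0.6,0,1.0],[0,0,-0.6,0,1.0]]}}

```text
time: 9.03
tcp_pos: [0.5137, 0.1196, 0.267]
tcp_rot: [-0.43, -3.112, -0.0]
wrist_force: [0.2, 0.9, 1.2]
grip_width: 0.0161
```

>>> {"fn": "servo_tool", "kwargs": {"deltas": [[0,0,-0.1,0,1.0],[0,0,-0.2,0,1.0],[0,0,-0.2,0,1.0]]}}

```text
time: 9.28
tcp_pos: [0.5144, 0.1196, 0.266]
tcp_rot: [0.43, 3.11, 0.001]
wrist_force: [-0.6, 0.1, 4.3]
grip_width: 0.0162
```

>>> {"fn": "servo_tool", "kwargs": {"deltas": [[0,0,-0.1,0,1.0],[0,0,-0.1,0,1.0],[0,0,-0.1,0,1.0]]}}

```text
time: 9.53
tcp_pos: [0.5148, 0.1197, 0.2655]
tcp_rot: [0.43, 3.11, 0.001]
wrist_force: [-0.5, -0.2, 7.3]
grip_width: 0.0163
```

>>> {"fn": "servo_tool", "kwargs": {"deltas": [[0,0,-0.1,0,1.0],[0,0,-0.1,0,1.0]]}}

```text
time: 9.7
tcp_pos: [0.5149, 0.1197, 0.2647]
tcp_rot: [0.43, 3.109, 0.002]
wrist_force: [-0.8, 0.3, 8.2]
grip_width: 0.0164
```

>>> {"fn": "servo_tool", "kwargs": {"deltas": [[0,0,-0.1,0,1.0],[0,0,-0.1,0,1.0]]}}

```text
time: 9.87
tcp_pos: [0.5148, 0.1197, 0.2635]
tcp_rot: [0.43, 3.109, 0.001]
wrist_force: [-0.4, 0.0, 5.3]
grip_width: 0.0164
```

>>> {"fn": "servo_tool", "kwargs": {"deltas": [[0,0,-0.1,0,1.0],[0,0,-0.1,0,1.0]]}}

```text
time: 10.03
tcp_pos: [0.5146, 0.1197, 0.2622]
tcp_rot: [0.43, 3.11, 0.001]
wrist_force: [-0.6, 0.4, 6.6]
grip_width: 0.0159
```

>>> {"fn": "servo_tool", "kwargs": {"deltas": [[0,0,-0.1,0,1.0],[0,0,-0.1,0,1.0]]}}

```text
time: 10.2
tcp_pos: [0.5152, 0.1197, 0.262]
tcp_rot: [0.43, 3.109, 0.002]
wrist_force: [-0.5, -0.5, 9.2]
grip_width: 0.0165
```

>>> {"fn": "servo_tool", "kwargs": {"deltas": [[0,0,-0.1,0,1.0],[0,0,-0.1,0,1.0],[0,0,-0.1,0,1.0]]}}

```text
time: 10.45
tcp_pos: [0.5158, 0.1198, 0.2618]
tcp_rot: [0.43, 3.107, 0.002]
wrist_force: [-0.8, -1.4, 12.6]
grip_width: 0.0164
```

```bash
python3 - <<'E'
from h import *
s=env.get_state();print(s['tcp_pos'],s['wrist_force'])
S=snap('side','side8')
crop('side8',210,120,250,170,12,'c7')
E
```

```text
[0.51575523 0.11984205 0.26175488] [-0.81345768 -1.38896369 12.57673421]
```

View pics/c7.png

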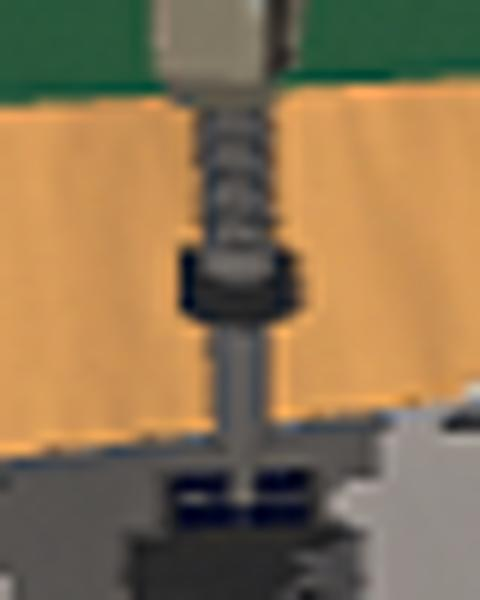

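>>> {"fn": "servo_tool", "kwargs": {"deltas": [[0,0,0.5,0,1.0],[0,0,1.2,0,1.0],[0,0,2.5,0,1.0],[0,0,4,0,1.0],[0,0,5,0,1.0],[0,0,5,0,1.0]]}}

```text
time: 11.0
tcp_pos: [0.5147, 0.1199, 0.311]
tcp_rot: [0.43, 3.109, 0.002]
wrist_force: [0.3, 0.1, -1.1]
grip_width: 0.0164
```

```bash
python3 - <<'E'
from h import *
s=env.get_state();print(s['tcp_pos'],s['wrist_force'])
S=snap('side','side9');t=s['tcp_pos']
print(proj(S,[t[0],t[1],t[2]-.0212]),proj(S,[t[0],t[1],t[2]-.0812]))
crop('side9',210,110,250,170,12,'c7')
E
```

```text
[0.51469943 0.11986268 0.31104742] [ 0.26860102  0.11180952 -1.09942214]
[229.21869476 126.11758396] [230.0954938  147.85548094]
```

View pics/c7.png

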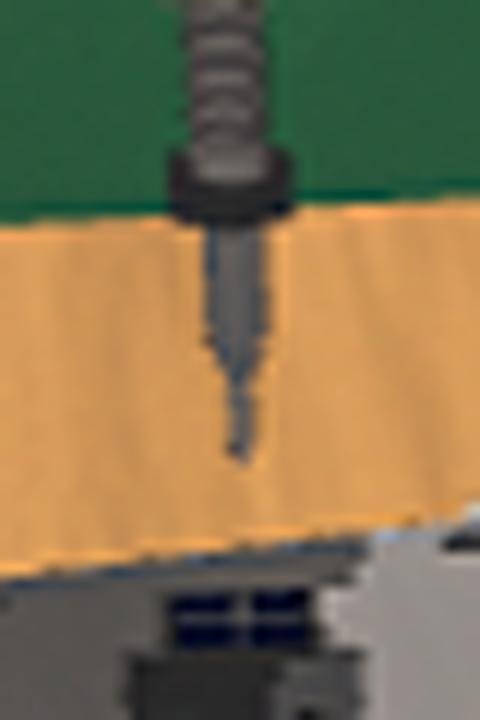

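>>> {"fn": "servo_tool", "kwargs": {"deltas": [[0.4,-3,0,0,1.0],[0.8,-6.5,0,0,1.0],[1.2,-10,0,0,1.0],[1.7,-14,0,0,1.0],[2.1,-18,0,0,1.0],[2.6,-22,0,0,1.0],[3.1,-26,0,0,1.0],[3.5,-30,0,0,1.0],[4,-34,0,0,1.0],[4.4,-37,0,0,1.0],[4.7,-39.5,0,0,1.0],[4.7,-40.1,0,0,1.0]]}}

```text
time: 12.05
tcp_pos: [0.5588, -0.2876, 0.307]
tcp_rot: [-0.44, -3.108, 0.004]
wrist_force: [-0.5, -1.0, -1.6]
grip_width: 0.0162
```

>>> {"fn": "servo_tool", "kwargs": {"deltas": [[0,0,-2,0,1.0],[0,0,-5,0,1.0],[0,0,-8,0,1.0],[0,0,-10,0,1.0],[0,0,-10,0,1.0],[0,0,-10,0,1.0],[0,0,-10,0,1.0]]}}

```text
time: 12.63
tcp_pos: [0.5615, -0.2814, 0.2102]
tcp_rot: [0.429, 3.111, -0.0]
wrist_force: [0.7, -0.3, -1.1]
grip_width: 0.0164
```

```bash
python3 - <<'E'
from h import *
s=env.get_state();print(s['tcp_pos'],s['wrist_force'])
snap('top','top10');S=snap('side','side10');t=s['tcp_pos']
print(proj(S,[t[0],t[1],t[2]-.0212]),proj(S,[t[0],t[1],t[2]-.0812]))
crop('side10',230,230,310,330,7,'c7')
crop('top10',330,190,430,300,6,'c8')
E
```

```text
[ 0.56148935 -0.28137304  0.21019482] [ 0.66520323 -0.31901571 -1.09385629]
[273.59901324 259.88937792] [273.21838335 282.96507821]
```

View pics/c7.png

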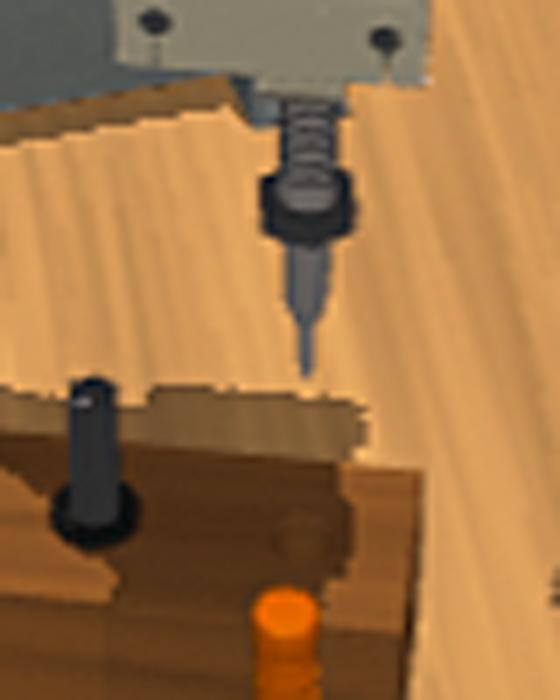

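View pics/c8.png

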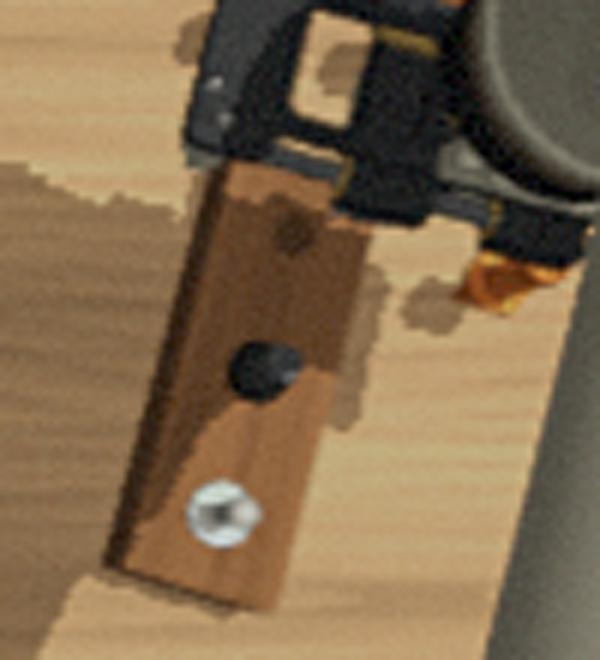

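```bash
python3 - <<'E'
from h import *
T=load('top10');S=load('side10')
print(atz(T,330+295.5/6-.5,190+231.5/6-.5,.065),atz(S,230+303.5/7-.5,230+535.5/7-.5,.065))
print(atz(S,230+306.5/7-.5,230+376/7-.5,.129), [230+306.5/7-.5,230+376/7-.5])
E
```

```text
[ 0.5639626  -0.28116308  0.065     ] [ 0.56145174 -0.28182224  0.065     ]
[ 0.56150473 -0.28211371  0.129     ] [273.2857142857143, 283.2142857142857]
```

>>> {"fn": "servo_tool", "kwargs": {"deltas": [[0.05,0,-2,0,1.0],[0.05,0,-4,0,1.0],[0.05,0,-6,0,1.0],[0.05,0,-7,0,1.0],[0.05,0,-8,0,1.0],[0.05,0,-8,0,1.0],[0.05,0,-8,0,1.0]]}}

```text
time: 13.32
tcp_pos: [0.5616, -0.2817, 0.1298]
tcp_rot: [0.43, 3.111, -0.0]
wrist_force: [1.0, 0.0, -0.7]
grip_width: 0.0161
```

>>> {"fn": "servo_tool", "kwargs": {"deltas": [[0,0,-0.7,0,1.0],[0,0,-1.4,0,1.0],[0,0,-2.1,0,1.0],[0,0,-2.1,0,1.0],[0,0,-2.1,0,1.0]]}}

```text
time: 13.73
tcp_pos: [0.5607, -0.2812, 0.1075]
tcp_rot: [-0.43, -3.111, -0.001]
wrist_force: [0.2, 1.1, -1.0]
grip_width: 0.0162
```

>>> {"fn": "servo_tool", "kwargs": {"deltas": [[0.1,0,-0.5,0,1.0],[0.1,0,-1.0,0,1.0],[0.1,0,-1.5,0,1.0],[0.1,0,-1.9,0,1.0],[0.1,0,-1.9,0,1.0],[0.1,0,-1.9,0,1.0]]}}

```text
time: 14.23
tcp_pos: [0.5619, -0.2813, 0.0887]
tcp_rot: [-0.43, -3.111, -0.0]
wrist_force: [0.5, 0.1, -1.8]
grip_width: 0.0163
```

```bash
python3 - <<'E'
from h import *
s=env.get_state();print(s['tcp_pos'],s['wrist_force'])
S=snap('side','side11')
crop('side11',230,250,310,330,7,'c7')
E
```

```text
[ 0.56189022 -0.28132966  0.08866407] [ 0.47921347  0.07398422 -1.8206953 ]
```

View pics/c7.png

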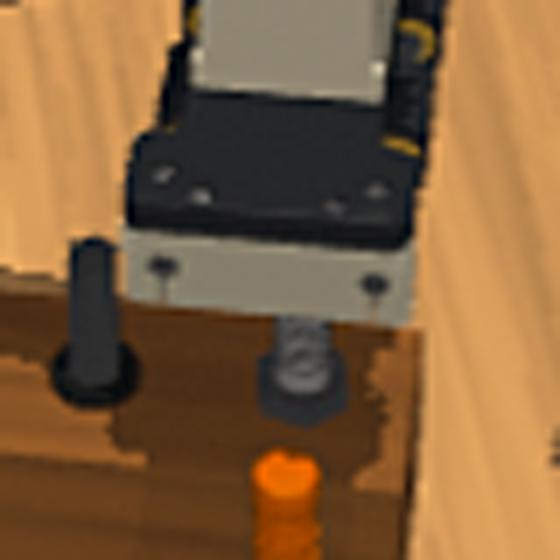

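>>> {"fn": "servo_tool", "kwargs": {"deltas": [[0,0,-0.2,0,1.0],[0,0,-0.2,0,1.0],[0,0,-0.2,0,1.0]], "grip_force": 15}}

```text
time: 14.53
tcp_pos: [0.5623, -0.2815, 0.0873]
tcp_rot: [0.43, 3.112, -0.0]
wrist_force: [-0.5, 0.6, -0.5]
grip_width: 0.0174
```

>>> {"fn": "servo_tool", "kwargs": {"deltas": [[0,0,0,0,1.8],[0,0,0,0,2.2],[0,0,0,0,3.0],[0,0,0,0,4.0],[0,0,0,0,5.0],[0,0,0,0,5.0],[0,0,1.5,0,5.0],[0,0,3,0,5.0],[0,0,6,0,5.0],[0,0,9,0,5.0],[0,0,12,0,5.0],[0,0,15,0,5.0]]}}

```text
time: 15.53
tcp_pos: [0.562, -0.2814, 0.2386]
tcp_rot: [-0.43, -3.112, 0.0]
wrist_force: [0.2, -0.4, 0.2]
grip_width: 0.0501
```

>>> {"fn": "servo_tool", "kwargs": {"deltas": [[0,3,3,0,3.0],[-0.3,6,6,0,1.0],[-0.6,9,7,0,1.0],[-0.8,12,7,0,1.0],[-1,14,7,0,1.0],[-1,15,7,0,1.0]]}}

```text
time: 16.03
tcp_pos: [0.5524, -0.1275, 0.308]
tcp_rot: [0.423, 3.112, 0.002]
wrist_force: [-0.5, -0.3, -0.4]
grip_width: 0.0147
```

```bash
python3 - <<'E'
from h import *
s=env.get_state();print(s['tcp_pos'],s['tcp_rot'],s['qpos'])
S=snap('side','side12');snap('top','top12')
crop('side12',185,265,345,370,5,'c7')
crop('top12',340,170,440,300,6,'c8')
E
```

```text
[ 0.55238313 -0.12750956  0.30797688] [4.23229410e-01 3.11195295e+00 2.40160098e-03] [ 0.16210778  0.23187133  0.022246    1.64011847 -0.00700452  1.2687498
  1.48628945]
```

View pics/c7.png

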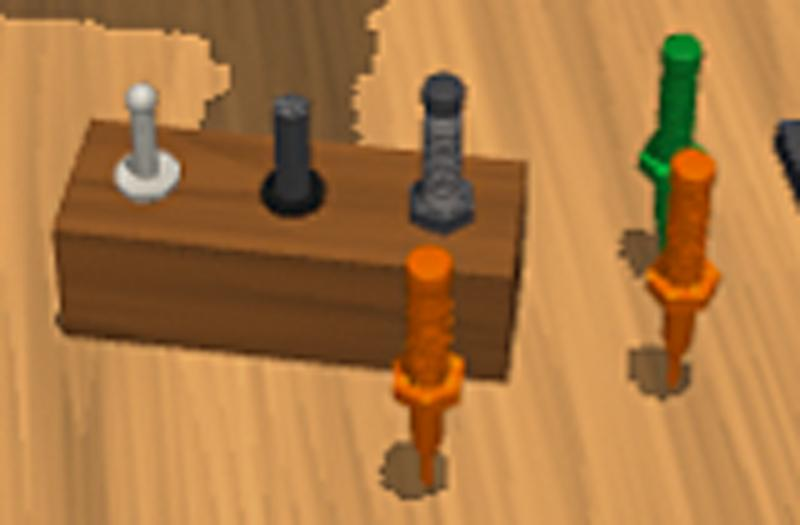

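View pics/top12.png

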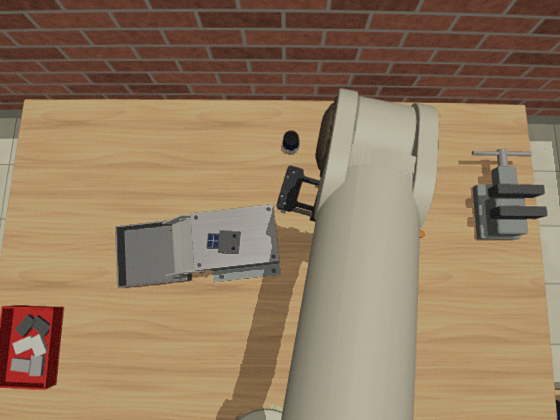

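>>> {"fn": "servo_tool", "kwargs": {"deltas": [[-0.4,1.5,0,-0.12,1.0],[-0.8,3,0,-0.24,1.0],[-1.2,4.5,0,-0.36,1.0],[-1.6,6,0,-0.48,1.0],[-2,7.5,0,-0.6,1.0],[-2.4,9,0,-0.72,1.0],[-2.8,10.5,0,-0.84,1.0],[-3.2,12,0,-0.96,1.0],[-3.6,13,0,-1.08,1.0],[-4,14,0,-1.2,1.0],[-4.3,14.5,0,-1.29,1.0],[-4.3,14.5,0,-1.29,1.0]]}}

```text
time: 17.13
tcp_pos: [0.5093, 0.0127, 0.3069]
tcp_rot: [-2.219, -2.224, 0.001]
wrist_force: [0.9, 0.7, 0.1]
grip_width: 0.01
```

>>> {"fn": "servo_tool", "kwargs": {"deltas": [[0,0,-2,0,1.0],[0,0,-4.5,0,1.0],[0,0,-7,0,1.0],[0,0,-9,0,1.0],[0,0,-10,0,1.0],[0,0,-10,0,1.0],[0,0,-10,0,1.0]]}}

```text
time: 17.72
tcp_pos: [0.5096, 0.0123, 0.2072]
tcp_rot: [-2.215, -2.228, 0.001]
wrist_force: [0.7, 0.4, 0.4]
grip_width: 0.0102
```

```bash
python3 - <<'E'
from h import *
from scipy.spatial.transform import Rotation as R
s=env.get_state();print(s['tcp_pos'],R.from_rotvec(s['tcp_rot']).as_matrix()[:,1],s['qpos'])
S=snap('side','side13');snap('top','top13')
crop('side13',170,80,310,220,5,'c7')
crop('top13',170,190,300,290,6,'c8')
E
```

```text
[0.50959402 0.01229031 0.20724586] [ 9.99983856e-01  5.65649873e-03 -5.40393708e-04] [-0.11368831  0.21034077  0.04181263  1.90256433 -0.00968696  1.02945702
 -0.06214304]
```

View pics/c7.png

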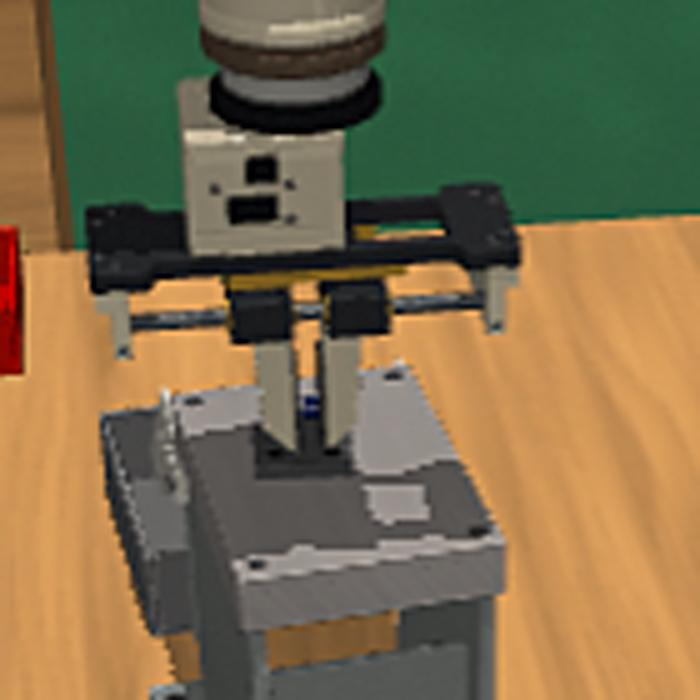

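View pics/c8.png

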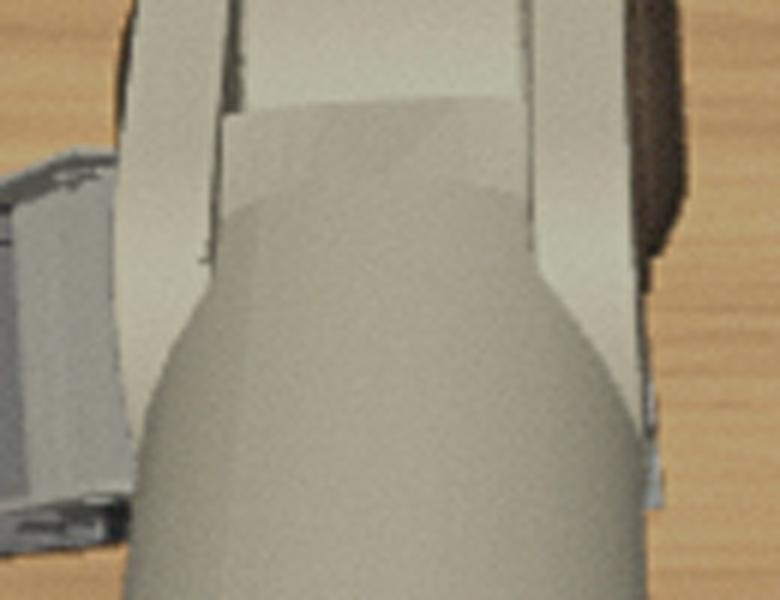

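>>> {"fn": "servo_tool", "kwargs": {"deltas": [[0,0,-0.5,0,3.0],[0,0,-1.0,0,3.0],[0,0,-1.5,0,3.0],[0,0,-1.8,0,3.0],[0,0,-1.8,0,3.0],[0,0,-1.8,0,3.0]]}}

```text
time: 18.32
tcp_pos: [0.509, 0.0136, 0.1889]
tcp_rot: [-2.214, -2.228, 0.001]
wrist_force: [0.4, 0.2, 0.0]
grip_width: 0.0302
```

```bash
python3 - <<'E'
from h import *
s=env.get_state();print(s['tcp_pos'],s['wrist_force'])
S=snap('side','side14')
crop('side14',190,130,290,220,7,'c7')
E
```

```text
[0.50899342 0.0135774  0.18890166] [0.38578439 0.16756547 0.03648622]
```

View pics/c7.png

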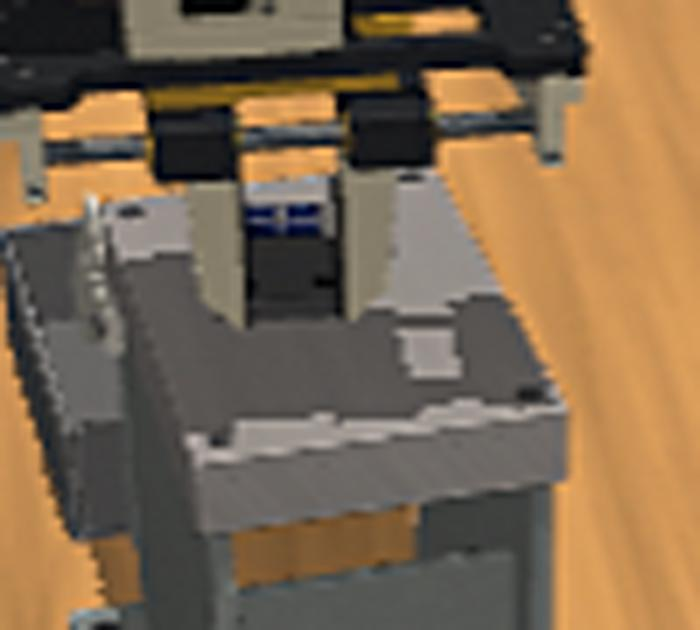

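>>> {"fn": "servo_tool", "kwargs": {"deltas": [[0,0.8,-0.1,0,3.0],[0,1.6,-0.1,0,3.0],[0,2.4,-0.1,0,3.0],[0,3.2,-0.1,0,3.0],[0,3.8,-0.1,0,3.0],[0,4.4,-0.1,0,3.0],[0,5.0,-0.1,0,3.0],[0,5.6,-0.1,0,3.0],[0,6.2,-0.1,0,3.0],[0,6.8,-0.1,0,3.0],[0,7.4,-0.1,0,3.0],[0,8.0,-0.1,0,3.0]]}}

```text
time: 19.37
tcp_pos: [0.5093, 0.094, 0.1882]
tcp_rot: [2.215, 2.228, 0.0]
wrist_force: [0.5, 0.2, 0.2]
grip_width: 0.0304
```

```bash
python3 - <<'E'
from h import *
s=env.get_state();print(s['tcp_pos'],s['wrist_force'])
S=snap('side','side15');snap('top','top15')
crop('side15',190,130,290,220,7,'c7')
crop('top15',100,190,230,290,6,'c8')
E
```

```text
[0.50926755 0.09403925 0.18820994] [0.48244511 0.20724199 0.2195562 ]
```

View pics/c7.png

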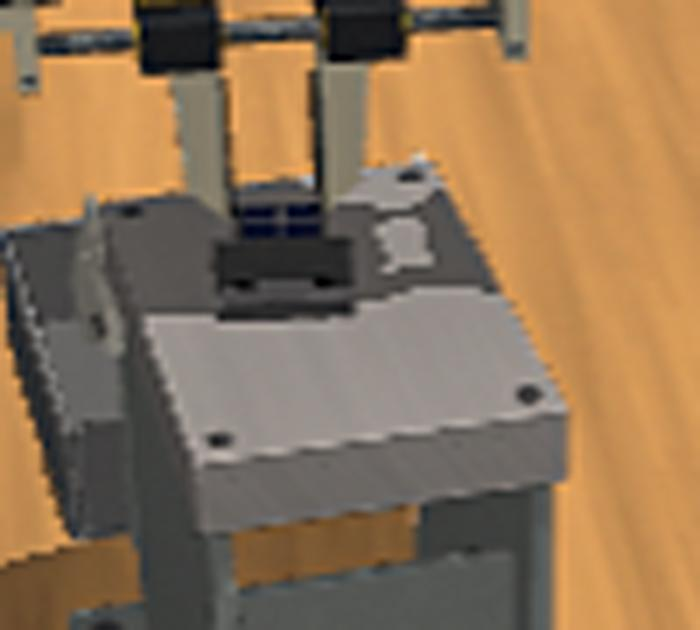

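View pics/c8.png

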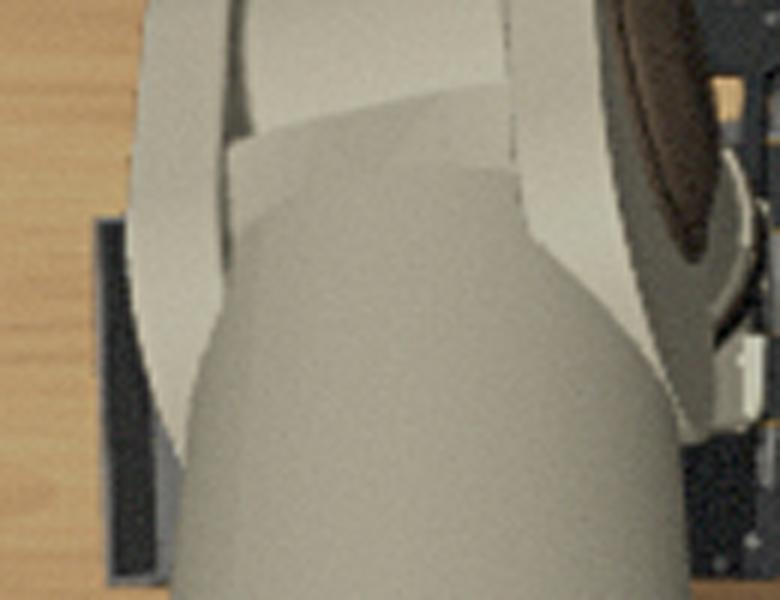

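```bash
python3 - <<'E'
from h import *
S=load('side15')
for y in(.0845,.094,.1035):
  for x in(.4943,.5243):
    p=proj(S,[x,y,.188]); print(x,y,((p-[190,130]+.5)*7).round())
f=lambda a,b:(190+(a+.5)/7-.5,130+(b+.5)/7-.5)
for p in[(205,190),(215,205),(340,195),(335,205),(275,215),(280,260),(280,310),(180,250)]:print(p,(1000*dep(S,*f(*p))).round(1))
S=load('side14')
for p in[(230,300),(240,320),(352,310),(295,290),(295,315)]:print(p,(1000*dep(S,*f(*p))).round(1))
for x in(.494,.524): print(((proj(S,[x,.0136,.1885])-[190,130]+.5)*7).round(),((proj(S,[x,.004,.1885])-[190,130]+.5)*7).round())
E
```

```text
0.4943 0.0845 [241. 281.]
0.5243 0.0845 [324. 275.]
0.4943 0.094 [238. 268.]
0.5243 0.094 [321. 262.]
0.4943 0.1035 [236. 255.]
0.5243 0.1035 [318. 250.]
(205, 190) [483.4  81.  227.4]
(215, 205) [486.7  81.8 220.7]
(340, 195) [531.1  82.  221.3]
(335, 205) [529.4  84.3 216.1]
(275, 215) [510.6 126.  191.1]
(280, 260) [509.1  85.8 194.4]
(280, 310) [506.8  63.7 186.6]
(180, 250) [474.7 120.6 182.1]
(230, 300) [486.3   2.9 227. ]
(240, 320) [489.3   2.7 219.1]
(352, 310) [526.9   1.4 220.7]
(295, 290) [512.6  65.4 193.3]
(295, 315) [511.9  61.4 185.4]
[256. 381.] [258. 395.]
[343. 374.] [346. 389.]
```

```bash
python3 - <<'E'
from h import *
crop('side15',205,145,250,180,16,'c9')
E
```

```text
(no output)
```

View pics/c9.png

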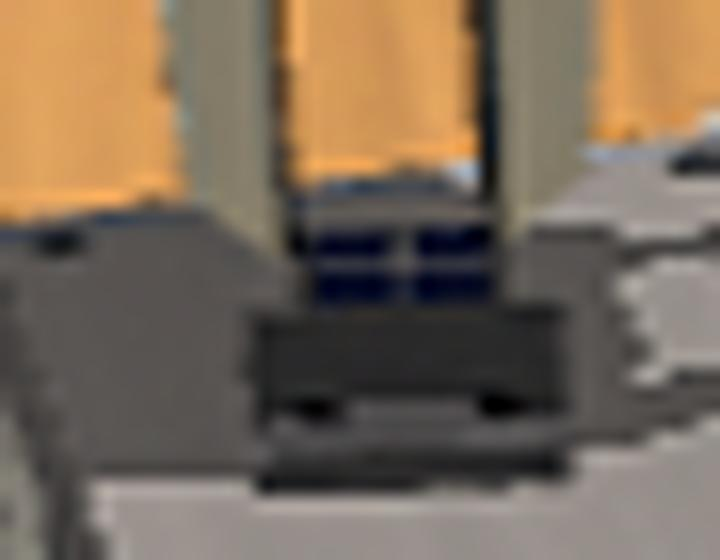

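>>> {"fn": "servo_tool", "kwargs": {"deltas": [[0,-2,0,0,3.0],[0,-4.5,0,0,3.0],[0,-7,0,0,3.0],[0,-8.2,0,0,3.0],[0,-8.2,-0.8,0,3.0],[0,-8.2,-1.5,0,3.0],[0,-8.2,-1.8,0,3.0],[0,-8.2,-1.8,0,3.0],[0,-8.2,-1.8,0,3.0]]}}

```text
time: 20.22
tcp_pos: [0.5089, 0.0128, 0.1696]
tcp_rot: [-2.212, -2.23, 0.001]
wrist_force: [0.1, 0.7, 0.4]
grip_width: 0.0299
```

```bash
python3 - <<'E'
from h import *
s=env.get_state();print(s['tcp_pos'],s['wrist_force'])
S=snap('side','side16')
crop('side16',190,130,290,220,7,'c7')
E
```

```text
[0.5088505  0.01282088 0.16960861] [0.08329735 0.71197836 0.35550981]
```

View pics/c7.png

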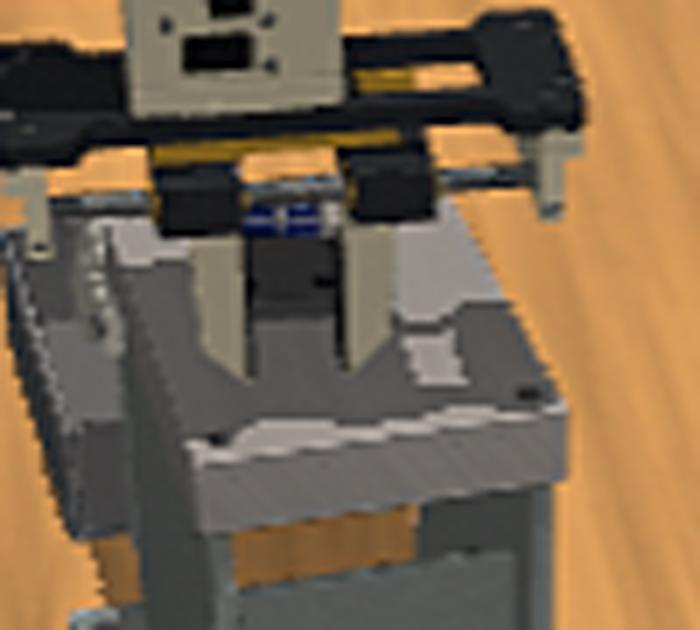

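>>> {"fn": "servo_tool", "kwargs": {"deltas": [[0,0,-0.2,0,3.0],[0,0,-0.2,0,3.0],[0,0,-0.3,0,3.0],[0,0,-0.3,0,3.0]]}}

```text
time: 20.6
tcp_pos: [0.5093, 0.0116, 0.1672]
tcp_rot: [2.215, 2.228, 0.0]
wrist_force: [0.3, 0.3, 0.2]
grip_width: 0.0297
```

>>> {"fn": "servo_tool", "kwargs": {"deltas": [[0,0,-0.1,0,3.0],[0,0,-0.2,0,3.0],[0,0,-0.2,0,3.0],[0,0,-0.2,0,3.0]]}}

```text
time: 20.93
tcp_pos: [0.5092, 0.0115, 0.1651]
tcp_rot: [-2.215, -2.228, 0.0]
wrist_force: [-0.1, 0.9, 0.2]
grip_width: 0.0301
```

```bash
python3 - <<'E'
from h import *
s=env.get_state();print(s['tcp_pos'],s['wrist_force'])
S=snap('side','side17')
crop('side17',190,130,290,220,7,'c7')
E
```

```text
[0.50922189 0.01146596 0.1651301 ] [-0.10596941  0.88752383  0.24528895]
```

View pics/c7.png

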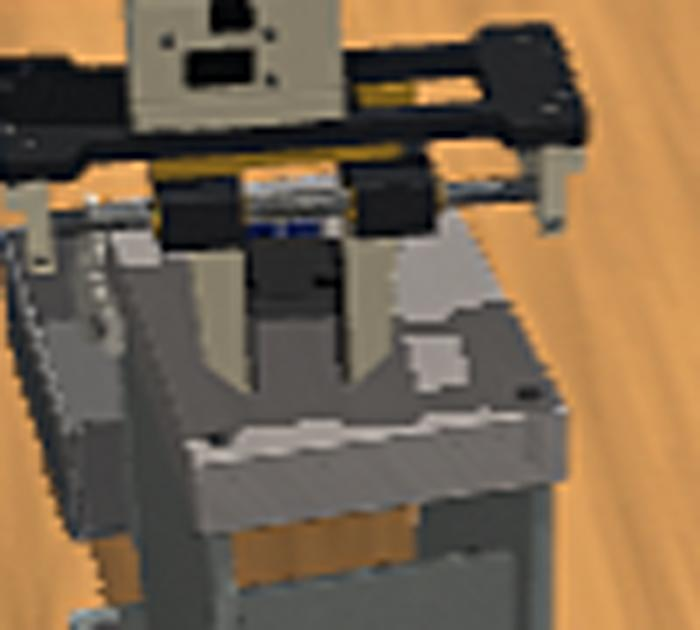

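>>> {"fn": "servo_tool", "kwargs": {"deltas": [[0,0,-0.1,0,3.0],[0,0.8,-0.15,0,3.0],[0,1.6,-0.15,0,3.0],[0,2.4,-0.15,0,3.0],[0,3.2,-0.15,0,3.0],[0,3.8,-0.15,0,3.0],[0,4.4,-0.15,0,3.0],[0,5.0,-0.15,0,3.0],[0,5.5,-0.15,0,3.0],[0,6.0,-0.15,0,3.0]]}}

```text
time: 21.82
tcp_pos: [0.5092, 0.0717, 0.1637]
tcp_rot: [2.215, 2.228, -0.0]
wrist_force: [-0.1, -1.4, 0.4]
grip_width: 0.0299
```

```bash
python3 - <<'E'
from h import *
s=env.get_state();print(s['tcp_pos'],s['wrist_force'])
S=snap('side','side18')
crop('side18',190,100,290,190,7,'c7')
E
```

```text
[0.50923391 0.07169262 0.16369302] [-0.10935361 -1.38031497  0.35110616]
```

View pics/c7.png

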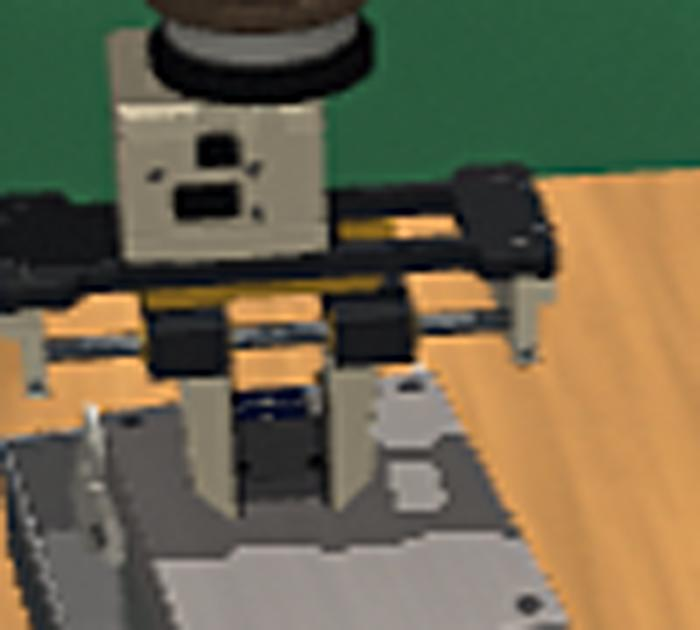

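>>> {"fn": "servo_tool", "kwargs": {"deltas": [[0,0.5,0,0,3.0],[0,1.0,0,0,3.0],[0,1.5,0,0,3.0],[0,2.0,0,0,3.0],[0,2.5,0,0,3.0],[0,3.0,0,0,3.0],[0,3.5,0,0,3.0],[0,4.0,0,0,3.0],[0,4.5,0,0,3.0],[0,5.0,0,0,3.0],[0,5.5,0,0,3.0],[0,6.0,0,0,3.0]]}}

```text
time: 22.87
tcp_pos: [0.5093, 0.1319, 0.1638]
tcp_rot: [2.215, 2.228, -0.0]
wrist_force: [0.0, -2.3, 1.7]
grip_width: 0.0298
```

```bash
python3 - <<'E'
from h import *
s=env.get_state();print(s['tcp_pos'],s['wrist_force'])
S=snap('side','side19');snap('top','top19')
crop('side19',180,70,280,190,5,'c7')
E
```

```text
[0.50931237 0.13187619 0.16376473] [ 0.03737445 -2.26740678  1.73239682]
```

View pics/c7.png

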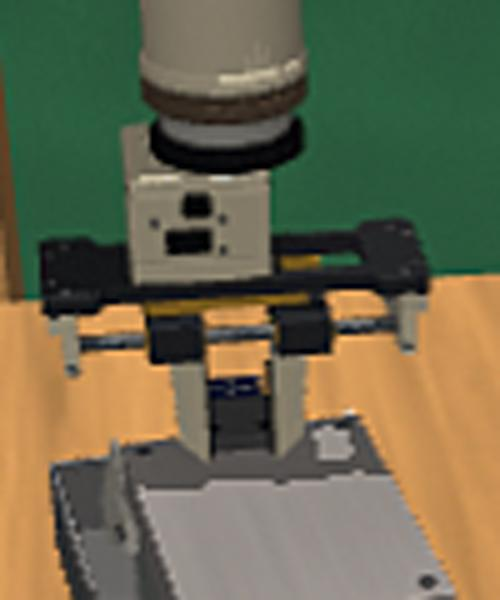

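View pics/top19.png

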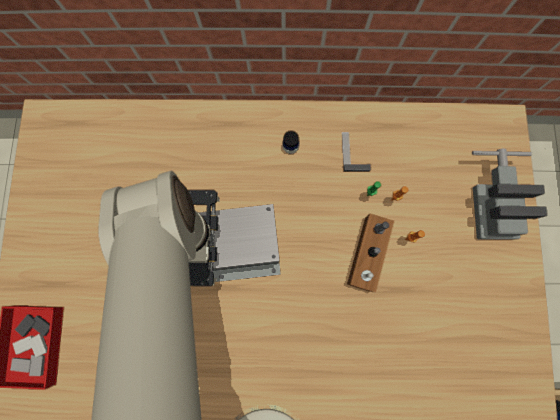

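>>> {"fn": "servo_tool", "kwargs": {"deltas": [[0,0.7,0,0,3.0],[0,1.4,0,0,3.0],[0,2.1,0,0,3.0],[0,2.8,0,0,3.0],[0,3.4,0,0,3.0],[0,3.4,0,0,3.0]]}}

```text
time: 23.47
tcp_pos: [0.509, 0.1677, 0.1637]
tcp_rot: [-2.211, -2.23, -0.001]
wrist_force: [0.1, 0.5, 0.5]
grip_width: 0.0301
```

```bash
python3 - <<'E'
from h import *
s=env.get_state();print(s['tcp_pos'],s['wrist_force'])
S=snap('side','side20');snap('top','top20')
crop('side20',180,70,280,190,5,'c7')
E
```

```text
[0.50898852 0.16773944 0.16367366] [0.13139367 0.4612607  0.48509339]
```

View pics/c7.png

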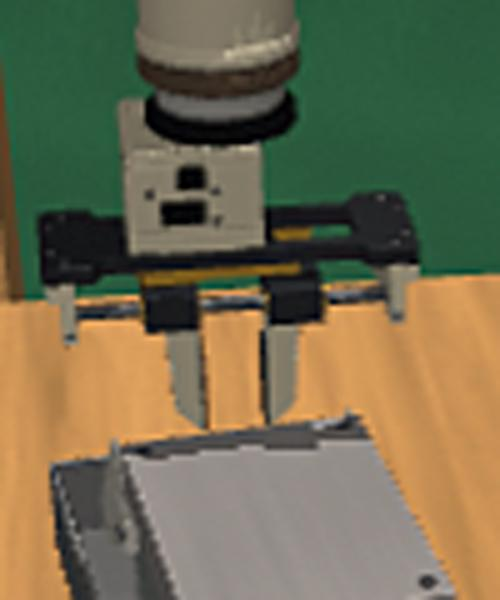

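Blank gone over the edge. Raising and moving away to look into the bin.

>>> {"fn": "servo_tool", "kwargs": {"deltas": [[0,0,2,0,3.0],[0,0,5,0,3.0],[0,0,8,0,3.0],[0,-4,10,0,3.0],[0,-8,10,0,3.0],[0,-12,10,0,3.0],[0,-16,10,0,3.0],[0,-20,10,0,3.0],[0,-24,10,0,3.0],[0,-27,10,0,3.0],[0,-28,10,0,3.0],[0,-28,10,0,3.0]]}}

```text
time: 24.57
tcp_pos: [0.5085, -0.1189, 0.2638]
tcp_rot: [2.222, 2.219, -0.002]
wrist_force: [0.3, 0.6, 1.1]
grip_width: 0.0302
```

```bash
python3 - <<'E'
from h import *
s=env.get_state();print(s['tcp_pos'],s['time'])
S=snap('side','side21');snap('top','top21')
crop('top21',100,190,300,300,4,'c7')
crop('side21',185,265,345,370,5,'c8')
E
```

```text
[ 0.50848032 -0.11892342  0.26375236] 24.5667
```

View pics/c7.png

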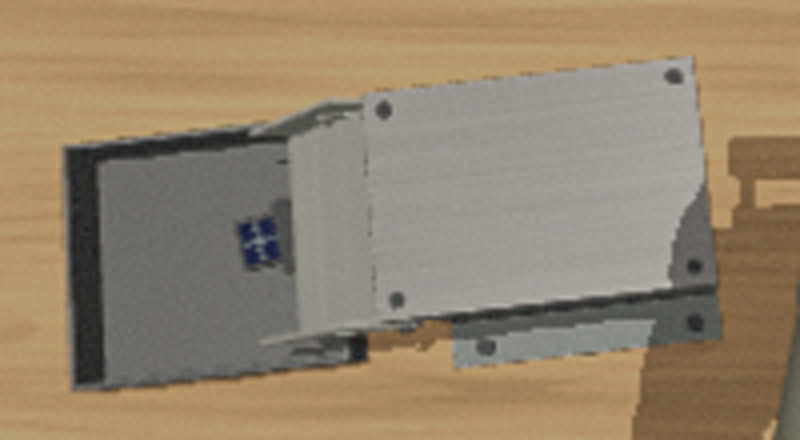

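View pics/c8.png

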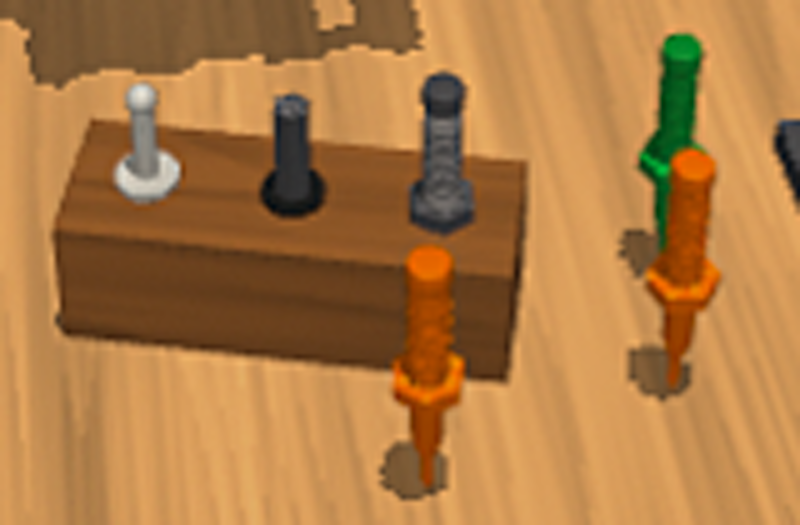

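```bash
python3 - <<'E'
from h import *
T=load('top21')
f=lambda a,b:(100+(a+.5)/4-.5,190+(b+.5)/4-.5)
L=np.array([511.5,165.5]);ey=np.array([-.118,.993]);ex=np.array([.993,.118])
for p in[(260,243),(246,246),(274,243),(260,228),(260,260),(284,212),(288,250),(180,250)]:
    d=1000*dep(T,*f(*p)); print(p,d.round(1),'st',((d[:2]-L)@ex).round(),((d[:2]-L)@ey).round())
print((np.abs(load('top21')['color'][100:200,270:380].astype(int)-load('top0')['color'][100:200,270:380])).mean())
S=load('side21')['color'].astype(int);S0=load('side0')['color'].astype(int)
d=np.abs(S-S0).sum(2)[215:330,330:400];print(d.mean(),d.max())
E
```

```text
(260, 243) [503.2 283.7  12.1] st 6.0 118.0
(246, 246) [501.  293.3  11.6] st 5.0 128.0
(274, 243) [503.5 274.8  10.3] st 5.0 109.0
(260, 228) [513.4 284.8  11.1] st 16.0 118.0
(260, 260) [491.8 283.   11.8] st -6.0 119.0
(284, 212) [524.2 268.6  13.1] st 25.0 101.0
(288, 250) [498.4 262.8  17.5] st -2.0 98.0
(180, 250) [498.1 340.5   4.8] st 7.0 175.0
13.816636363636364
13.796770186335404 21
```

>>> {"fn": "servo_tool", "kwargs": {"deltas": [[0,0,0,0,3.0],[0,0,0,0,3.0],[0,0,0,0,3.0],[0,0,0,0,3.0]]}}

```text
time: 25.0
tcp_pos: [0.5094, -0.1132, 0.2637]
tcp_rot: [-2.212, -2.23, -0.0]
wrist_force: [1.1, -0.1, 0.2]
grip_width: 0.0302
```

```bash
python3 - <<'E'
from h import *
T=snap('top','top22')
a=load('top21')['color'].astype(int)-T['color'];print(np.abs(a[200:290,110:200]).max())
crop('top22',135,220,200,280,12,'c9')
E
```

```text
21
```

View pics/c9.png

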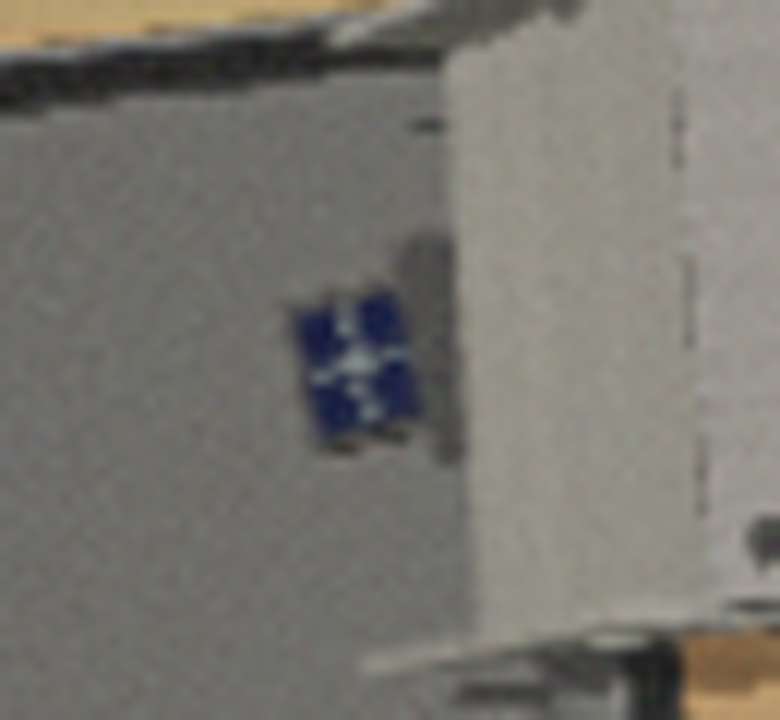

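```bash
python3 -c "
from h import *
print(env.job_done())"
```

```text
the job is handed in; nothing more can be done
None
```

I punched the blank on the cross, hung the punch back in its own hole and pushed the blank off the open edge into the bin. I handed the job in after about 25 s; no verdict was reported.

- **Punch stroke:** The force rose to about 8 N, dropped to about 5 N, then climbed past 12 N against the solid stop, as a snap should. The point's press depth cannot be read directly. A picture just before the press showed the point on the cross with the punch upright. The top view was blocked by the arm there, so this rests on the side camera and the arm position.
- **Final pictures:**
  - **Blank:** It lies flat in the bin, with its tongue about 8 mm above the bin floor. It did not move between the last two pictures.
  - **Punch:** It stands upright in its hole, looking the same as at the start.
  - **Other tools, jar and try square:** These appeared unmoved.
  - **Arm:** The gripper stood well clear of everything.
- **What disagreed:** The fingers end about 25 mm above the reported tool point. My first push therefore passed over the blank without touching it. I backed off, went lower with the side camera as a guide and repeated it. It also means I gripped the punch nearer its cap than I had planned, but it did not slip noticeably.

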